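# Roll a vial into the reader nest with a push paddle

## Robot

A 6-joint arm with a two-finger parallel gripper is mounted at the origin on the work surface. World frame = base frame: x ahead of the robot, y to its left, z up, the work surface at z = 0. Lengths are in mm, angles in rad, forces in N, time in s.
With the tool pointing down it reaches from about 325 to 850 mm from the base axis. Payload 4.4 kg.
Tool frame: the origin (TCP) lies on the front face of the gripper's body, between the roots of the fingers; the fingertips stand 97 mm ahead of it and the grasp point (between the pads) lies 78 mm ahead of it; z points along the fingers, y is the direction in which the jaws open and shut (so a half turn about z gives the same grasp; the last joint's range is limited). The gripper opens to 94 mm and grips with 3 to 60 N. Pads are 16 mm wide; open, the fingers measure 119 mm over their backs; the gripper's body (75 mm by 177 mm) begins 78 mm behind the grasp point.
Start: joints at [-1.292, 0.207, 1.542, -0, 1.393, -0.15], TCP at [239.585, -522.711, 302.647] pointing down, gripper open.
Joint ranges: [-2.73, 2.73], [-0.86, 2.22], [0.23, 2.46], [-1.11, 4.25], [0.08, 2.63], [-2.82, 2.82]. Speed limits (rad/s): [2.79, 2.79, 3.14, 3.14, 3.14, 3.14].

## Interface

Orientations are given as a unit quaternion [x, y, z, w].
In Python, from workcell import observe, get_image, hand_in gives the robot as it stands.
- The arm moves only by the tool send_rows, never from a script. Its argument "rows" is one flat list of numbers, 7 for each row, row after row: the shift along the tool's x, y, z in mm, then the turn, a rotation vector about the tool's x, y, z in degrees, then the opening, from -1 (shut) to 1 (fully open). A call has 1 to 12 rows; each row is the pose to reach, as a shift and turn from the pose measured when the call began, along the tool's axes at that moment; what a row does not reach only later rows make up. A row lasts 1/12 s, in which the tool goes at most 41.7 mm and 7.16 degrees, less where a joint would pass 70% of its speed; a pose out of reach is approached as far as the arm can. A call with a gripper value outside its range is refused whole. The fingers move at their own pace and stop on an object; "newtons" is the grip in N (left out, the last holds). Time passes only in rows, so rows that repeat a pose let the fingers close. It gives the time, the measured TCP pose, the force and the opening at its end, in the units of the state.
- observe(): the state, without advancing time (a new reading comes with each control period).
- get_image(name): name is "scene" or "top" or "wrist"; returns a dict with "image" (384x512x3 uint8, blue, green, red), "range_z" (384x512 float32, mm along the optical axis (not along the pixel's ray), 0 where there is no reading), "fx", "fy", "cx", "cy" (pixels), "R" (3x3) and "t" (3): a world point X has camera coordinates R X + t; the wrist camera has in their place "T_tool_cam" (4x4, takes a point from camera to tool coordinates, whose origin is the TCP and whose axes are the flange's). Camera axes: x right, y down, z forward; pixel columns grow to the right and rows downward; lengths in mm; the calibration is good to about 2 mm. A picture is of the moment at which its call begins: read the wrist's pose just before it.
- hand_in(): hands the job in, once; it reports no verdict.
The state is a dict: "time_s": time; "q": joint angles; "dq": joint speeds; "tau": joint torques, N m; "ee_pos": TCP position; "tool_rot": TCP orientation; "ft_force": force on the tool from outside, world axes, zero at the start; "ft_torque": the same for the moment, N m; "opening": finger opening in mm.
Only numpy, scipy, OpenCV 4.12 (cv2) and the standard library are available. Lean on these libraries where they do the work, as an engineer would, in place of code of your own. Each camera call takes 0.05 s, during which the arm holds its last target.

## Task

Take the push paddle from its green tray and with it gently roll the amber vial lying on the track up over the white ramp into the nest, then keep pressing it against the sprung orange pad with about 6 newtons for a full second (never push the vial with more than 12). Ease the paddle away so that the vial stays lying in the nest, and stand the paddle upright in its green tray again. Do not touch the vial with the gripper, and leave the other bottles and syringes where they are.

Things in the scene. Friction and masses are not known exactly. Their poses are not given: they have to be found in the camera images.
- track: Fixed aluminium track, 330 mm long (x -160 to +170), 88 mm wide. Origin: centre of its underside, on the table. x: the direction to roll the vial; z up. Running floor 12 mm above the table, from x = -154 to 30. Blue side rails, inner faces at y = +-33 mm, tops 26 mm above the table. A lip 4 mm high closes the near end, at x = -156.
- crest (a point): Middle of the crest of the white ramp across the track, x = 62 mm in the track's frame, 17 mm above the table. The ramp rises 5 mm above the running floor, from x = 30 to the crest; behind it the nest floor lies 14 mm above the table, falling to 12.5 mm at x = 114, so that the vial settles against the pad.
- nest (a point): Point in the nest on the centre line, x = 82 mm in the track's frame, 28.5 mm above the table: axis height of a vial lying in the nest. Resting there its axis is at x = 75 to 99, depending on the pad.
- pad_zone (a point): NOT the pad itself: middle of the zone where the face of the sprung orange pad can stand at rest, x = 90 to 114 mm in the track's frame (this point: 102), set anew each time, to be felt for. Plate 50 mm wide, 16 to 42 mm above the table; yields along x from 1 N, then 5 N per mm, up to 10 mm; springs back, so a quick release can throw the vial back. Behind: grey block 46, uprights 62 mm high.
- vial_center (a point): Amber vial (blue cap, white label) lying across the track. Body 30 mm in diameter, 44 mm long; cap 21 mm; 60 mm over all; 35 to 70 g. Point: on its axis at mid length, 15 mm above the floor. Its y axis is the vial's axis, towards the cap (body from y = -30 to +14 mm); x and z turn as it rolls. Starts at x = -100 to -20 mm of the track; rolls freely.
- paddle_grip (a point): Push paddle: centre of its red stem, 62 mm above its underside. White blade at the bottom, 46 mm wide (y), 18 mm thick (x), 30 mm tall; red stem 20 mm (y) by 14 mm (x), from 30 to 90 mm above the underside. Both flat faces (x = +-9 mm) serve for pushing. 120 g. z up along the stem.
- tray: Fixed green tray in which the paddle stands: 80 mm (x) by 90 mm (y), 14 mm high, walls and floor 4 mm thick (inside 72 by 82 mm). Origin: centre of the underside, on the table.
- spray: clear spray-bottle, 48 mm wide, 130 mm tall; a bystander. Origin: centre of its underside.
- bigvial: large clear vial, 52 mm wide, 90 mm tall; a bystander. Origin: centre of its underside.
- smallvial: small clear vial, 28 mm wide, 50 mm tall; a bystander. Origin: centre of its underside.
- ambervial: upright amber vial, 30 mm wide, 60 mm tall; a bystander. Origin: centre of its underside.
- syringe1: clear syringe lying flat, 150 mm long, 34 mm wide; a bystander. Origin: centre of its underside.
- syringe2: clear syringe lying flat, 150 mm long, 34 mm wide; a bystander. Origin: centre of its underside.
Mind the look-alikes: they are no part of the job. What is shaped like the part that bears vial_center but yellow is not meant.

How it is judged (in metres and radians):
On the way, in this order (a step that is already met when the one before it is completed fails the run):
1. the paddle is lifted at least 25 mm out of its tray (height (world z) of paddle_grip above 0.091 m), for 0.1 s.
2. the vial, past the crest of the ramp, is pressed by the paddle with 4 to 12 N without a break for 0.6 s (x of vial_center in the frame of track above 0.068 m and z of vial_center in the frame of track between 0.024 and 0.033 m and contact force between paddle and vial above 4 N), for 0.6 s.
At the end, for the whole second after the job is handed in: The vial lies at rest across the nest (its axis beyond the crest, more than 68 mm from the track's middle, on the nest floor, square within 0.3 rad), and the paddle stands upright (within 0.1 rad) and still on the floor of its green tray, its stem within 34 mm of the tray's middle both ways, let go (x of vial_center in the frame of track above 0.068 m and z of vial_center in the frame of track between 0.024 and 0.033 m and angle between the y axis of vial_center and the y axis of track, either way round below 0.3 rad and linear speed of each of vial, paddle below 0.02 m/s and x of paddle_grip in the frame of tray between -0.034 and 0.034 m and y of paddle_grip in the frame of tray between -0.034 and 0.034 m and height (world z) of paddle_grip below 0.072 m and angle between paddle_grip's own z axis and vertical below 0.1 rad); the robot touches nothing.
It fails at once if the paddle pushes the vial with more than 12 N (contact force between paddle and vial above 12 N).
It fails at once if the gripper or arm touches the vial (contact force between any of the fingers, the arm and vial above 0.3 N).
It fails at once if a bystander is moved by more than 20 mm (distance of any of spray, bigvial, smallvial, ambervial, syringe1, syringe2 from where it was at the start of the episode above 0.02 m).
It also fails if it takes over 64 s, if anything falls off the work surface, if the arm or the gripper's body presses on something with over 40 N, if the wrist force passes 120 N, or if a joint passes its speed limit or range.

## Working session

There is one attempt and no reset: what is moved stays moved. The work goes in short steps, Python scripts to look and compute and a tool call to move; the robot and the scene stay as the last step left them, time stands still between calls to the robot, and variables do not carry over. Pictures are saved under pics/ and viewed, and the job is handed in when it is done.

Besides the shell and the picture viewer there is one more tool, called after ">>>" as name(argument=value, ...) on one line, values as JSON. send_rows: Moves the arm, as the interface text tells. Its arguments: {"type":"object","properties":{"rows":{"type":"array","items":{"type":"number"}},"newtons":{"type":"number"}},"required":["rows"]}

```bash
mkdir -p pics; ls; python3 - <<'E'
from workcell import observe,get_image
import cv2
s=observe();print(s)
for n in ["scene","top","wrist"]:
    d=get_image(n);cv2.imwrite(f"pics/{n}0.png",d["image"])
    print(n,d["fx"],d["cx"],d["cy"],d.get("R"),d.get("t"),d.get("T_tool_cam"))
E
```

```text
pics
{'time_s': 0.0, 'q': array([-1.29152862e+00,  2.07391021e-01,  1.54293964e+00, -3.95212317e-05,
        1.39347994e+00, -1.50501216e-01]), 'dq': array([ 0.00122491, -0.0004834 ,  0.00045942,  0.00092   ,  0.0002925 ,
       -0.00050079]), 'tau': array([ 1.02102909e-03, -3.70878625e+01, -2.81417531e+01,  6.97925943e-02,
        3.62806558e-02, -1.60144391e-04]), 'ee_pos': array([ 239.39712733, -522.15082505,  301.51380783]), 'tool_rot': array([ 9.76999689e-01,  2.13237843e-01, -9.07568112e-05, -1.10542781e-03]), 'ft_force': array([ 0.31447197, -0.38814782, -0.92146393]), 'ft_torque': array([ 0.01042079, -0.0271816 , -0.02674197]), 'opening': 94.14168326890228}
scene 353.05143366709325 260.0167538807533 186.09666089477827 [[ 0.08052551  0.99655955  0.01961396]
 [ 0.6156794  -0.03425463 -0.78725186]
 [-0.78387149  0.07546977 -0.61631956]] [-111.06224869 -321.28199596 1587.18222189] None
top 378.67618568382403 251.61510024554883 190.7870888585015 [[ 0.0285425  -0.9995721   0.00639931]
 [-0.99536696 -0.02900929 -0.09166834]
 [ 0.09181475 -0.00375322 -0.99576903]] [  41.42483127  640.03780352 1131.92692331] None
wrist 332.8036267625323 253.46919490494966 191.75021056517556 None None [[ 1.18243323e-03 -9.66208369e-01 -2.57759558e-01  7.39492746e+01]
 [ 9.99999261e-01  1.21564824e-03  3.05045940e-05 -6.53544754e-01]
 [ 2.83871160e-04 -2.57759403e-01  9.66209092e-01 -8.15771743e+01]
 [ 0.00000000e+00  0.00000000e+00  0.00000000e+00  1.00000000e+00]]
```

View pics/scene0.png

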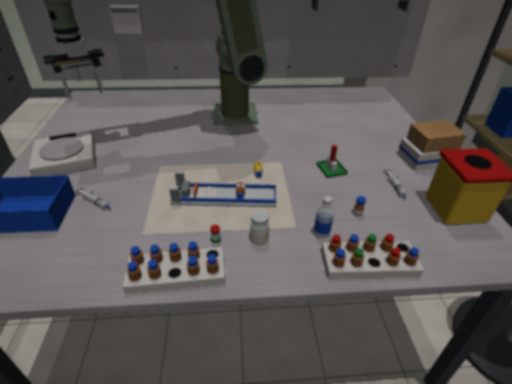

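View pics/top0.png

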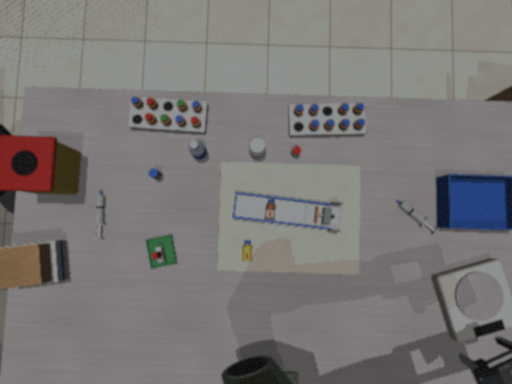

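View pics/wrist0.png

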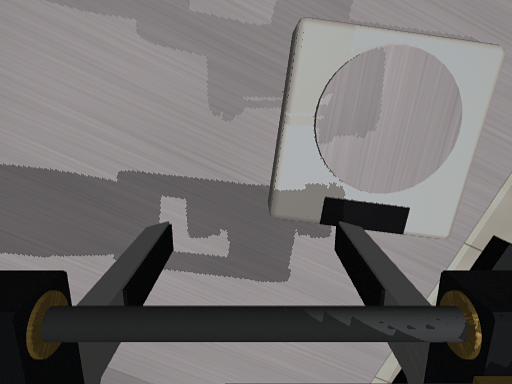

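The top view shows the track from about (235,207) to (340,215), with the pad at the right end, and the tray with the paddle at (160,252). There are two vials lying down: (270,210) on the track, brown, and (247,250), yellow, off the track. The brown one on the track fits the description. I'll enlarge and measure.

```bash
cat > h.py <<'E'
import numpy as np,cv2
from scipy.spatial.transform import Rotation as Ro
from workcell import observe,get_image
def ray(d,u,v,z):
    """world point(s) where pixel ray meets height z (mm), fixed cameras"""
    R,t=d["R"],d["t"]; c=-R.T@t
    r=R.T@np.array([(u-d["cx"])/d["fx"],(v-d["cy"])/d["fy"],1.])
    return c+r*(z-c[2])/r[2]
def wristcam(s,d):
    Rt=Ro.from_quat(s["tool_rot"]).as_matrix();T=np.array(d["T_tool_cam"])
    Rwc=Rt@T[:3,:3];c=Rt@T[:3,3]+s["ee_pos"]
    d=dict(d);d["R"]=Rwc.T;d["t"]=-Rwc.T@c;return d
def proj(d,X):
    p=d["R"]@np.array(X,float)+d["t"];return d["fx"]*p[0]/p[2]+d["cx"],d["fy"]*p[1]/p[2]+d["cy"]
def big(n,im,x0,y0,x1,y1,k):
    cv2.imwrite(n,cv2.resize(im[y0:y1,x0:x1],None,fx=k,fy=k,interpolation=cv2.INTER_CUBIC))
E
python3 - <<'E'
from h import *
d=get_image("top");im=d["image"]
big("pics/t1.png",im,140,180,350,270,3.8)
hsv=cv2.cvtColor(im,cv2.COLOR_BGR2HSV)
def comp(n,lo,hi,z,a=6):
    m=cv2.inRange(hsv,np.array(lo),np.array(hi));k,l,st,c=cv2.connectedComponentsWithStats(m)
    for i in range(1,k):
        if st[i,4]>=a and 140<c[i][0]<350 and 180<c[i][1]<275:
            ys,xs=np.where(l==i);r=cv2.minAreaRect(np.c_[xs,ys].astype(np.float32))
            print(n,st[i],c[i].round(1),np.round(ray(d,*c[i],z),1),[np.round(ray(d,*p,z)[:2]).tolist() for p in cv2.boxPoints(r)])
comp("green",(45,90,40),(85,255,255),14,50)
comp("red",(0,150,60),(6,255,255),90)
comp("blue",(105,110,50),(125,255,255),26)
comp("orange/brown",(4,100,40),(18,255,255),27)
comp("yellow",(20,130,100),(32,255,255),20)
E
```

```text
green [147 236  29  31 502] [162.2 249.8] [450.7 328.1  14. ] [[480.0, 379.0], [497.0, 305.0], [415.0, 284.0], [398.0, 358.0]]
red [153 253   5   6  24] [154.6 255.5] [439.4 331.8  90. ] [[446.0, 337.0], [447.0, 325.0], [433.0, 325.0], [432.0, 336.0]]
blue [269 197   7   5  25] [271.6 198.9] [615.7  -2.2  26. ] [[621.0, 6.0], [622.0, -12.0], [610.0, -13.0], [609.0, 6.0]]
blue [287 199   6   1   6] [289.5 199. ] [616.9 -57.2  26. ] [[617.0, -65.0], [617.0, -65.0], [617.0, -49.0], [617.0, -49.0]]
blue [304 201   6   1   6] [306.5 201. ] [ 612.3 -109.5   26. ] [[613.0, -117.0], [613.0, -117.0], [612.0, -102.0], [612.0, -102.0]]
blue [311 202   6   1   6] [313.5 202. ] [ 609.9 -131.    26. ] [[610.0, -139.0], [610.0, -139.0], [610.0, -123.0], [610.0, -123.0]]
blue [320 203   6   1   6] [322.5 203. ] [ 607.6 -158.7   26. ] [[608.0, -166.0], [608.0, -166.0], [607.0, -151.0], [607.0, -151.0]]
blue [245 241   5   2   7] [246.9 241.7] [483.2  69.9  26. ] [[482.0, 75.0], [485.0, 76.0], [486.0, 63.0], [483.0, 63.0]]
orange/brown [267 204   8   6  39] [270.4 206.3] [592.8   1.   27. ] [[600.0, 12.0], [600.0, -10.0], [585.0, -10.0], [584.0, 11.0]]
orange/brown [315 207   3  15  28] [316.1 214. ] [ 573.3 -139.4   27. ] [[552.0, -134.0], [595.0, -139.0], [594.0, -145.0], [551.0, -140.0]]
orange/brown [152 252   5   8  16] [153.2 255.8] [433.  351.1  27. ] [[443.0, 358.0], [445.0, 347.0], [424.0, 342.0], [422.0, 354.0]]
orange/brown [246 254   2   4   8] [246.5 255.5] [441.9  69.7  27. ] [[446.0, 71.0], [446.0, 68.0], [437.0, 68.0], [437.0, 71.0]]
yellow [243 246   8  14 101] [246.6 252.3] [450.9  69.7  20. ] [[470.0, 81.0], [470.0, 60.0], [431.0, 59.0], [430.0, 80.0]]
```

View pics/t1.png

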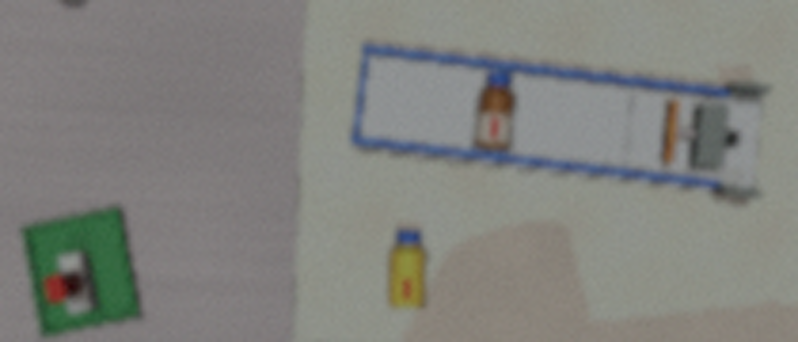

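The enlarged crop confirms the target: the amber vial with blue cap and white label lies on the track, cap towards world +x. The yellow one at (405,268) in the crop is a decoy. The pad and block are at the world −y end, so track x ≈ world −y. I'll move the arm over the tray for a wrist view.

>>> send_rows(rows=[184,-148,-20,0,0,-37,1,367,-296,-30,0,0,-74,1,367,-296,-30,0,0,-74,1,367,-296,-30,0,0,-74,1,367,-296,-30,0,0,-74,1,367,-296,-30,0,0,-74,1,367,-296,-30,0,0,-74,1,367,-296,-30,0,0,-74,1,367,-296,-30,0,0,-74,1,367,-296,-30,0,0,-74,1,367,-296,-30,0,0,-74,1,367,-296,-30,0,0,-74,1])

```text
time_s: 1.2
ee_pos: [451.1, -96.1, 332.9]
tool_rot: [0.65, 0.76, 0.002, -0.001]
ft_force: [0.0, -0.7, -0.1]
opening: 93.9
```

```bash
cat >> h.py <<'E'
def rel(s,target,alpha):
    """shift in tool axes and turn about tool z to reach world target with tool x at alpha deg (tool down)"""
    Rt=Ro.from_quat(s["tool_rot"]);Rt_m=Rt.as_matrix()
    a=np.radians(alpha);x=np.array([np.cos(a),np.sin(a),0]);z=np.array([0,0,-1.]);y=np.cross(z,x)
    G=Ro.from_matrix(np.c_[x,y,z])
    return np.round(Rt_m.T@(np.array(target)-s["ee_pos"]),1),np.round(np.degrees((Rt.inv()*G).as_rotvec()),1)
def st():
    s=observe();m=Ro.from_quat(s["tool_rot"]).as_matrix()
    print("t",round(s["time_s"],2),"pos",s["ee_pos"].round(1),"alpha",round(float(np.degrees(np.arctan2(m[1,0],m[0,0]))),1),"tilt",np.round(np.degrees(m[:2,2]),2),"F",s["ft_force"].round(1),"open",round(s["opening"],1),"q",s["q"].round(2));return s
E
python3 -c "
from h import *
s=st();print(rel(s,(450,310,330),174))"
```

```text
t 1.2 pos [451.1 -96.1 332.9] alpha 99.0 tilt [0.07 0.18] F [ 0.  -0.7 -0.1] open 93.9 q [-0.4  -0.07  1.77  0.    1.44 -0.56]
(array([401.3,  62.3,   4.2]), array([  0.2,  -0.1, -75. ]))
```

>>> send_rows(rows=[401,62,4,0,0,-75,1,401,62,4,0,0,-75,1,401,62,4,0,0,-75,1,401,62,4,0,0,-75,1,401,62,4,0,0,-75,1,401,62,4,0,0,-75,1,401,62,4,0,0,-75,1,401,62,4,0,0,-75,1,401,62,4,0,0,-75,1,401,62,4,0,0,-75,1,401,62,4,0,0,-75,1,401,62,4,0,0,-75,1])

```text
time_s: 2.2
ee_pos: [449.0, 311.5, 329.6]
tool_rot: [0.05, 0.999, 0.001, 0.0]
ft_force: [-0.3, -0.0, 0.0]
opening: 93.8
```

```bash
python3 -c "
from h import *
s=st();d=wristcam(s,get_image('wrist'));cv2.imwrite('pics/w1.png',d['image'])
np.savez('w1.npz',im=d['image'],rz=d['range_z'],R=d['R'],t=d['t'])
t=get_image('top');cv2.imwrite('pics/t2.png',cv2.resize(t['image'][180:270,220:350],None,fx=6,fy=6))"
```

```text
t 2.2 pos [449.  311.5 329.6] alpha 174.3 tilt [0.02 0.15] F [-0.3 -0.   0. ] open 93.8 q [ 0.45  0.12  1.58  0.    1.44 -1.02]
```

View pics/w1.png

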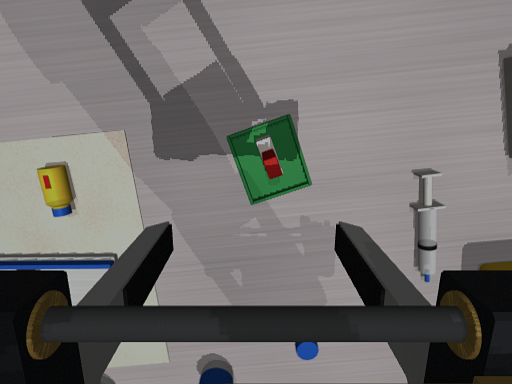

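```bash
python3 -c "
from h import *
w=np.load('w1.npz');im=w['im']
big('pics/w1c.png',im,215,100,325,215,5)
d=get_image('wrist')
rz=w['rz'];R=w['R'];t=w['t'];v,u=np.mgrid[0:384,0:512]
P=np.stack([(u-d['cx'])/d['fx']*rz,(v-d['cy'])/d['fy']*rz,rz],-1);W=(P-t)@R
hsv=cv2.cvtColor(im,cv2.COLOR_BGR2HSV)
roi=np.zeros(rz.shape,bool);roi[100:215,215:325]=1
for n,lo,hi in [('top',84,96),('bladetop',25,36),('wall',11,18),('floor',1,7),('table',-3,1)]:
    m=roi&(rz>0)&(W[...,2]>lo)&(W[...,2]<hi)
    if m.sum()<5: print(n,m.sum());continue
    q=W[m]
    r=cv2.minAreaRect(q[:,:2].astype(np.float32));print(n,m.sum(),'med z',np.median(q[:,2]).round(1),'rect c',np.round(r[0],1),'size',np.round(r[1],1),'ang',round(r[2],1))
"
```

```text
top 306 med z 93.2 rect c [435.1 332.6] size [19.9 13.9] ang 14.9
bladetop 244 med z 33.1 rect c [434.9 332.6] size [45.6 17.9] ang 14.8
wall 896 med z 13.1 rect c [442.2 333.2] size [89.8 80. ] ang 13.7
floor 3380 med z 3.3 rect c [441.2 335.1] size [138.6 139.8] ang 83.9
table 7556 med z -0.6 rect c [443.5 334.2] size [142.1 143.8] ang 84.3
```

View pics/w1c.png

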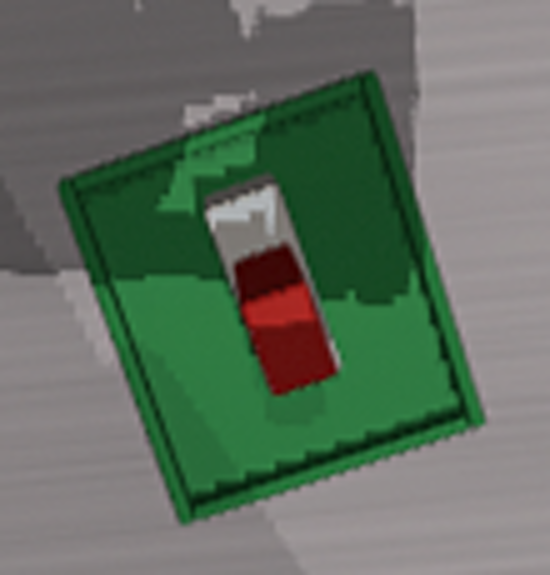

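View pics/t2.png

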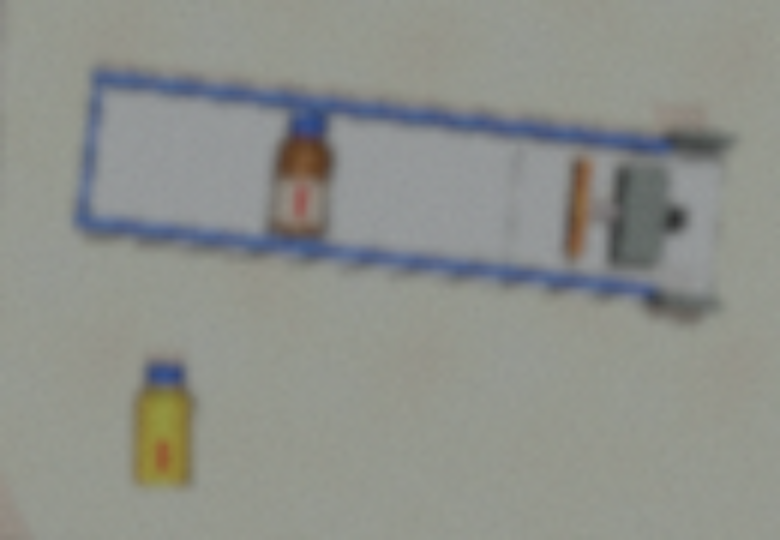

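Everything agrees with the given sizes: the stem top measures 19.9×13.9, the blade 45.6×17.9, and the tray 90×80. The paddle is at (435, 332.6), with its wide axis at 14.9°. I'll go above it with tool x at 194.9° and then down.

```bash
python3 -c "
from h import *
s=st();print(rel(s,(435,332.6,152),194.9))"
```

```text
t 2.35 pos [449.6 309.  329.9] alpha 173.8 tilt [0.04 0.15] F [ 0.3 -0.8 -0.1] open 93.9 q [ 0.44  0.12  1.58  0.    1.44 -1.02]
(array([ 17.1,  21.4, 177.9]), array([  0.1,   0.1, -21.1]))
```

>>> send_rows(rows=[17,22,30,0,0,-21,1,17,22,60,0,0,-21,1,17,22,80,0,0,-21,1,17,22,80,0,0,-21,1,17,22,100,0,0,-21,1,17,22,120,0,0,-21,1,17,22,140,0,0,-21,1,17,22,155,0,0,-21,1,17,22,165,0,0,-21,1,17,22,174,0,0,-21,1,17,22,178,0,0,-21,1,17,22,178,0,0,-21,1], newtons=40)

```text
time_s: 3.35
ee_pos: [435.4, 332.8, 151.8]
tool_rot: [-0.128, 0.992, 0.001, 0.0]
ft_force: [1.1, -0.7, -0.4]
opening: 93.9
```

```bash
python3 -c "
from h import *
s=st();print(rel(s,(435,332.6,152),194.9));s=st()
d=wristcam(s,get_image('wrist'));cv2.imwrite('pics/w2.png',d['image'])"
```

```text
t 3.35 pos [435.4 332.8 151.8] alpha -165.3 tilt [0.02 0.13] F [ 1.1 -0.7 -0.4] open 93.9 q [ 0.49  0.32  1.74  0.    1.08 -1.34]
(array([ 0.5, -0.1, -0.2]), array([ 0.1,  0.1, -0.2]))
t 3.35 pos [435.4 332.8 151.8] alpha -165.3 tilt [0.02 0.13] F [ 1.1 -0.7 -0.4] open 93.9 q [ 0.49  0.32  1.74  0.    1.08 -1.34]
```

View pics/w2.png

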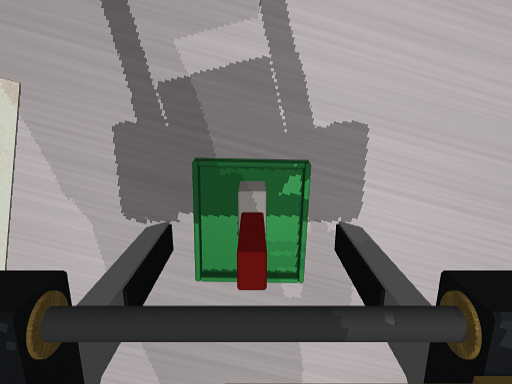

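The stem stands at column 252, midway between the fingers (172 to 335). I'll close on it.

>>> send_rows(rows=[0,0,0,0,0,0,-1,0,0,0,0,0,0,-1,0,0,0,0,0,0,-1,0,0,0,0,0,0,-1,0,0,0,0,0,0,-1,0,0,0,0,0,0,-1,0,0,0,0,0,0,-1,0,0,0,0,0,0,-1,0,0,0,0,0,0,-1], newtons=45)

```text
time_s: 4.15
ee_pos: [435.6, 333.1, 152.4]
tool_rot: [-0.129, 0.992, 0.001, 0.001]
ft_force: [-0.1, -0.6, 0.0]
opening: 37.4
```

```bash
python3 -c "
from h import *
s=st()"
```

```text
t 4.15 pos [435.6 333.1 152.4] alpha -165.2 tilt [0.07 0.16] F [-0.1 -0.6  0. ] open 37.4 q [ 0.49  0.32  1.74  0.    1.08 -1.34]
```

Still closing, so I'll hold a little longer.

>>> send_rows(rows=[0,0,0,0,0,0,-1,0,0,0,0,0,0,-1,0,0,0,0,0,0,-1,0,0,0,0,0,0,-1,0,0,0,0,0,0,-1,0,0,0,0,0,0,-1])

```text
time_s: 4.65
ee_pos: [435.6, 333.1, 152.3]
tool_rot: [-0.129, 0.992, 0.001, 0.001]
ft_force: [0.4, -0.1, -0.6]
opening: 13.9
```

```bash
python3 -c "
from h import *
s=st();d=get_image('top');
np.savez('t3.npz',im=d['image'],rz=d['range_z'])
v,u=np.mgrid[0:384,0:512];rz=d['range_z']
P=np.stack([(u-d['cx'])/d['fx']*rz,(v-d['cy'])/d['fy']*rz,rz],-1);W=(P-d['t'])@d['R']
roi=np.zeros(rz.shape,bool);roi[185:240,228:348]=1
print('table z',np.median(W[225:260,180:215,2]))
m=roi&(W[...,2]>22)&(W[...,2]<30);
hsv=cv2.cvtColor(d['image'],cv2.COLOR_BGR2HSV)
m=roi&(hsv[...,0]>100)&(hsv[...,0]<128)&(hsv[...,1]>70)
print(m.sum())
q=np.array([ray(d,a,b,26)[:2] for b,a in zip(*np.where(m))])
r=cv2.minAreaRect(q.astype(np.float32));print(r)
"
```

```text
t 4.65 pos [435.6 333.1 152.3] alpha -165.2 tilt [0.06 0.15] F [ 0.4 -0.1 -0.6] open 13.9 q [ 0.49  0.32  1.74  0.    1.08 -1.34]
table z 0.7094941766976799
427
((582.0326538085938, -34.56288146972656), (295.0562744140625, 80.44569396972656), 84.70742797851562)
```

Gripped at 13.9 mm, which matches the 14 mm stem. I'll lift straight up.

>>> send_rows(rows=[0,0,-10,0,0,0,-1,0,0,-30,0,0,0,-1,0,0,-55,0,0,0,-1,0,0,-80,0,0,0,-1,0,0,-105,0,0,0,-1,0,0,-130,0,0,0,-1,0,0,-155,0,0,0,-1,0,0,-170,0,0,0,-1,0,0,-178,0,0,0,-1,0,0,-178,0,0,0,-1])

```text
time_s: 5.53
ee_pos: [436.2, 333.0, 333.1]
tool_rot: [-0.129, 0.992, 0.002, 0.003]
ft_force: [-0.2, 0.2, -0.8]
opening: 14.1
```

```bash
python3 -c "
from h import *
s=st();print(rel(s,(640,-10,330),174.7))"
```

```text
t 5.53 pos [436.2 333.  333.1] alpha -165.2 tilt [0.31 0.29] F [-0.2  0.2 -0.8] open 14.1 q [ 0.49  0.12  1.57  0.    1.44 -1.34]
(array([-109.6, -383.7,    2.5]), array([ 0.3,  0.3, 20.1]))
```

>>> send_rows(rows=[-9,-32,0,0,0,3,-1,-18,-64,0,0,0,6,-1,-28,-96,0,0,0,10,-1,-37,-128,0,0,0,12,-1,-47,-164,0,0,0,16,-1,-57,-200,0,0,0,20,-1,-67,-236,0,0,0,20,-1,-77,-272,1,0,0,20,-1,-87,-308,2,0,0,20,-1,-97,-342,2,0,0,20,-1,-105,-368,2,0,0,20,-1,-110,-384,2,0,0,20,-1])

```text
time_s: 6.53
ee_pos: [640.8, -13.2, 328.0]
tool_rot: [0.047, 0.999, 0.002, 0.001]
ft_force: [-1.0, 0.1, -1.4]
opening: 13.5
```

```bash
python3 -c "
from h import *
s=st();d=wristcam(s,get_image('wrist'));cv2.imwrite('pics/w3.png',d['image'])
np.savez('w3.npz',im=d['image'],rz=d['range_z'],R=d['R'],t=d['t']);st()"
```

```text
t 6.53 pos [640.8 -13.2 328. ] alpha 174.6 tilt [0.11 0.28] F [-1.   0.1 -1.4] open 13.5 q [-0.16  0.33  1.34  0.01  1.47 -1.63]
t 6.58 pos [641.8 -14.9 328.2] alpha 174.5 tilt [0.2  0.18] F [ 1.7 -1.6 -1.4] open 13.3 q [-0.16  0.33  1.34  0.    1.47 -1.64]
```

View pics/w3.png

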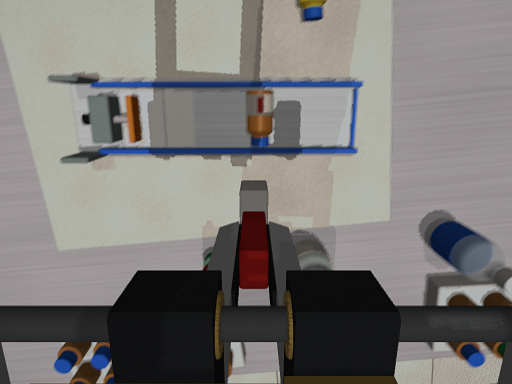

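The picture shows the track from (75,118) at left to (360,118) at right, the vial at (260,115) and the pad at (132,118). I'll measure using the range data.

```bash
cat > m.py <<'E'
from h import *
def cloud(d):
    rz=d['range_z'];v,u=np.mgrid[0:384,0:512]
    P=np.stack([(u-d['cx'])/d['fx']*rz,(v-d['cy'])/d['fy']*rz,rz],-1);return (P-d['t'])@d['R']
if __name__=="__main__":
    s=st();d=wristcam(s,get_image('wrist'));W=cloud(d);ok=d['range_z']>0
    hsv=cv2.cvtColor(d['image'],cv2.COLOR_BGR2HSV);H,S,V=[hsv[...,i].astype(int) for i in range(3)]
    roi=np.zeros(ok.shape,bool);roi[65:170,45:370]=1;roi&=ok
    blue=roi&(H>105)&(H<128)&(S>120)
    top=blue&(W[...,2]>20)&(W[...,2]<29)
    q=W[top];r=cv2.minAreaRect(q[:,:2].astype(np.float32));print('rails',top.sum(),r,np.median(q[:,2]))
    for n,m in (('far',q[:,0]>r[0][0]),('near',q[:,0]<r[0][0])):
        vx,vy,x0,y0=cv2.fitLine(q[m,:2].astype(np.float32),cv2.DIST_HUBER,0,.01,.01).ravel();print(n,np.degrees(np.arctan2(vy,vx)),x0,y0)
    np.save('raildata.npy',q)
    o=roi&(H>5)&(H<20)&(S>140)
    k,l,stt,c=cv2.connectedComponentsWithStats(o.astype(np.uint8))
    for i in range(1,k):
        if stt[i,4]>30:
            a=W[l==i];r=cv2.minAreaRect(a[:,:2].astype(np.float32));print(c[i].round(1),stt[i,4],'z',np.percentile(a[:,2],[5,50,95]).round(1),np.round(r[0],1),np.round(r[1],1),round(r[2],1))
    t=W[110:116,100:330];print('profile at row 113 (y,x,z):');
    for u in range(80,365,10): print(u,W[113,u].round(1),end=' | ')
E
python3 m.py
```

```text
t 6.58 pos [641.8 -14.9 328.2] alpha 174.5 tilt [0.2  0.18] F [ 1.7 -1.6 -1.4] open 13.3 q [-0.16  0.33  1.34  0.    1.47 -1.64]
rails 2911 ((578.0031127929688, -33.59918212890625), (298.8790283203125, 79.65474700927734), 84.80718231201172) 25.348284715088752
far 84.594124 614.7464 -35.279938
near 84.75059 541.4365 -31.721058
[262.5  89. ] 76 z [34.2 39.4 41.8] [553.6   4.6] [27.1  2.3] 84.6
[136.3 115.7] 546 z [19.2 37.9 42.4] [ 568.8 -137.3] [ 6.2 48.6] 84.7
[262.9 122.4] 496 z [32.7 39.2 42. ] [589.6   1.5] [27.8 22.5] 84.8
profile at row 113 (y,x,z):
80 [ 559.4 -207.8   12.5] | 90 [ 560.8 -185.1   35.9] | 100 [ 562.  -170.2   45.2] | 110 [ 563.  -158.9   46.8] | 120 [ 563.9 -153.5   33.5] | 130 [ 565.  -139.9   40.9] | 140 [ 565.9 -134.8   24.1] | 150 [ 567.  -127.2   11.8] | 160 [ 568.1 -115.5   12.6] | 170 [ 569.2 -103.2   15.6] | 180 [570.3 -92.   14.5] | 190 [571.4 -80.7  13.2] | 200 [572.5 -69.5  11.3] | 210 [573.6 -58.   10.9] | 220 [574.7 -46.3  11.6] | 230 [575.7 -34.7  12.2] | 240 [576.9 -23.1  11.3] | 250 [577.4 -11.4  30.5] | 260 [ 5.782e+02 -5.000e-01  3.980e+01] | 270 [566.8  -7.6 409.5] | 280 [581.2  23.2  12.6] | 290 [582.4  35.   10.4] | 300 [583.4  46.3  12.8] | 310 [584.5  57.9  12.5] | 320 [585.6  69.5  12.2] | 330 [586.8  81.6   9.9] | 340 [587.8  92.8  11.8] | 350 [588.8 104.1  12.8] | 360 [5.907e+02 1.196e+02 1.000e-01] |
```

The measurements agree with the given sizes:

| Item | Measured |
|---|---|
| Rails | 80 wide |
| Track axis | 84.7° |
| Track origin | ≈(577, −44.1) |
| Crest | y ≈ −105 |
| Pad face | x_t ≈ 90.5 |
| Vial axis | x_t ≈ −46 |

I'll bring the paddle down behind the vial at x_t = −90, y_t = −4, with its underside 20 mm up.

```bash
cat >> h.py <<'E'
def T(xt,yt): return np.array([577.0,-44.1])+xt*np.array([-.0924,-.9957])+yt*np.array([.9957,-.0924])
def inT(p):
    d=np.array(p[:2])-[577.0,-44.1];return round(float(d@[-.0924,-.9957]),1),round(float(d@[.9957,-.0924]),1)
E
python3 -c "
from h import *
s=st();p=T(-90,-4);print(p);print(rel(s,(*p,240),174.7),rel(s,(*p,168.3),174.7))"
```

```text
t 6.63 pos [640.8 -12.5 328.4] alpha 174.6 tilt [0.14 0.3 ] F [-0.1  0.7 -1.9] open 13.6 q [-0.16  0.33  1.34  0.01  1.48 -1.63]
[581.3332  45.8826]
(array([64.9, 52.1, 88.6]), array([ 0.3,  0.1, -0.1])) (array([ 65.1,  51.7, 160.3]), array([ 0.3,  0.1, -0.1]))
```

>>> send_rows(rows=[22,17,20,0,0,0,-1,44,34,50,0,0,0,-1,60,48,70,0.3,0.1,0,-1,65,52,88,0.3,0.1,0,-1,65,52,88,0.3,0.1,0,-1])

```text
time_s: 7.05
ee_pos: [575.9, 49.1, 235.2]
tool_rot: [0.045, 0.999, 0.001, -0.006]
ft_force: [-0.5, -0.1, -1.8]
opening: 14.0
```

```bash
python3 -c "
from h import *
s=st();p=T(-90,-4);print(inT(s['ee_pos']),rel(s,(*p,168.3),174.7))
d=wristcam(s,get_image('wrist'));cv2.imwrite('pics/w4.png',d['image'])"
```

```text
t 7.05 pos [575.9  49.1 235.2] alpha 174.8 tilt [-0.68  0.12] F [-0.5 -0.1 -1.8] open 14.0 q [-0.07  0.28  1.6   0.    1.28 -1.55]
(-92.7, -9.7) (array([-6.5, -2.8, 66.8]), array([ 0.1, -0.7,  0.1]))
```

View pics/w4.png

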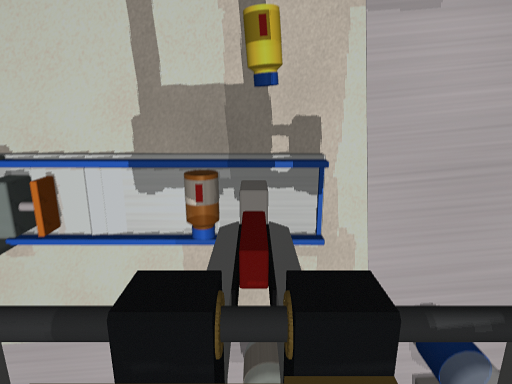

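Settling, with a small correction, then down.

>>> send_rows(rows=[-6,-3,5,0,-0.6,0,-1,-6,-3,20,0,-0.6,0,-1,-6,-3,35,0,-0.6,0,-1,-6,-3,45,0,-0.6,0,-1,-6,-3,52,0,-0.6,0,-1,-6,-3,58,0,-0.6,0,-1,-6,-3,58,0,-0.6,0,-1,-6,-3,58,0,-0.6,0,-1])

```text
time_s: 7.77
ee_pos: [583.9, 44.4, 180.0]
tool_rot: [0.046, 0.999, 0.0, 0.002]
ft_force: [-0.4, -0.7, -0.5]
opening: 14.0
```

```bash
python3 -c "
from h import *
s=st();p=T(-90,-4);print(inT(s['ee_pos']),rel(s,(*p,168.3),174.7))
d=wristcam(s,get_image('wrist'));cv2.imwrite('pics/w5.png',d['image'])"
```

```text
t 7.77 pos [583.9  44.4 180. ] alpha 174.7 tilt [0.24 0.01] F [-0.4 -0.7 -0.5] open 14.0 q [-0.07  0.35  1.63  0.    1.16 -1.55]
(-88.8, -1.3) (array([ 2.7,  1.2, 11.7]), array([0. , 0.2, 0. ]))
```

View pics/w5.png

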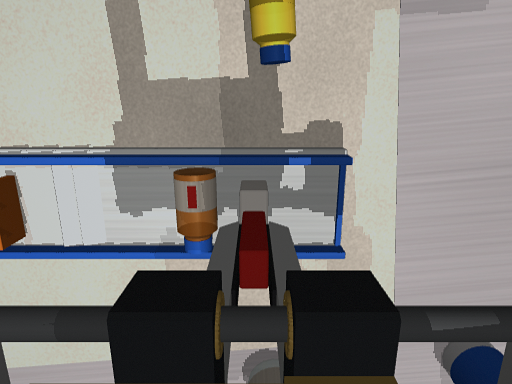

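The paddle is behind the vial and between the rails. I'll descend the last 12 mm slowly.

>>> send_rows(rows=[3,0,3,0,0,0,-1,3,0,6,0,0,0,-1,3,0,9,0,0,0,-1,3,0,11.7,0,0,0,-1,3,0,11.7,0,0,0,-1,3,0,11.7,0,0,0,-1,3,0,11.7,0,0,0,-1])

```text
time_s: 8.4
ee_pos: [581.2, 44.7, 168.7]
tool_rot: [0.046, 0.999, 0.0, 0.003]
ft_force: [0.6, 0.3, -1.7]
opening: 13.8
```

```bash
cat > v.py <<'E'
from m import *
s=st();print(inT(s['ee_pos']))
d=wristcam(s,get_image('wrist'));W=cloud(d);ok=d['range_z']>0
import sys
cv2.imwrite(f'pics/{sys.argv[1]}.png',d['image'])
hsv=cv2.cvtColor(d['image'],cv2.COLOR_BGR2HSV)
blade=ok&(np.abs(W[...,2]-(s['ee_pos'][2]-118.3))<5)&(hsv[...,1]<60)
blade[:, :200]=0;blade[:,310:]=0
q=W[blade];
if len(q): print('blade top',len(q),'track y',np.percentile([inT(p)[1] for p in q],[1,99]),'x',np.percentile([inT(p)[0] for p in q],[1,99]),'z',np.median(q[:,2]))
am=ok&(hsv[...,0]>5)&(hsv[...,0]<18)&(hsv[...,1]>130)&(W[...,2]>15)
k,l,stt,c=cv2.connectedComponentsWithStats(am.astype(np.uint8))
for i in range(1,k):
    if stt[i,4]>60:
        a=W[l==i];t=np.array([inT(p) for p in a]);
        if abs(np.median(t[:,1]))<35:print('amber/orange',c[i].round(),'xt',np.percentile(t[:,0],[1,50,99]).round(1),'yt',np.percentile(t[:,1],[1,99]).round(1),'z',np.percentile(a[:,2],[5,98]).round(1))
E
python3 v.py w6
```

```text
t 8.4 pos [581.2  44.7 168.7] alpha 174.7 tilt [0.29 0.  ] F [ 0.6  0.3 -1.7] open 13.8 q [-0.07  0.36  1.64  0.    1.13 -1.55]
(-88.8, -4.0)
blade top 692 track y [-27.2    -5.682] x [-97.8 -80.6] z 49.674925554433244
amber/orange [191. 181.] xt [-61.3 -48.  -33.3] yt [-29.7 -25.4] z [20.4 41.9]
amber/orange [  5. 223.] xt [89.8 90.9 92. ] yt [-22.3  24.9] z [16.9 31.1]
amber/orange [194. 234.] xt [-61.4 -49.3 -33.9] yt [-2.8 20.4] z [31.8 42. ]
```

View pics/w6.png

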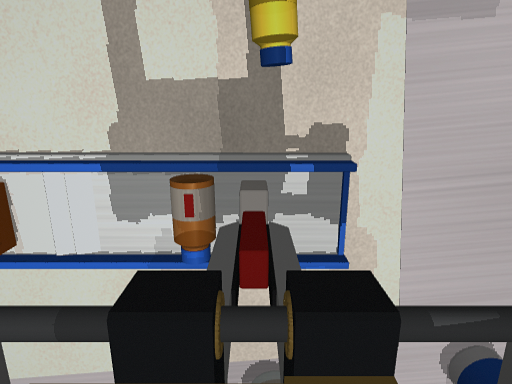

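```bash
cat > avg.py <<'E'
from h import *
import sys
n=int(sys.argv[1]) if len(sys.argv)>1 else 6
X=[];F=[];Z=[]
u=np.array([-.0924,-.9957,0])
for i in range(n):
    s=observe();X.append(inT(s['ee_pos']));F.append([s['ft_force']@u,s['ft_force'][2]]);Z.append(s['ee_pos'][2]);get_image('top')
s=observe();print('t',round(s['time_s'],2),'mean xt,yt',np.mean(X,0).round(2),'sd',np.std(X,0).round(2),'z',round(np.mean(Z),2),'| force on tool along track x, z:',np.mean(F,0).round(2),'sd',np.std(F,0).round(2),'each',np.array(F)[:,0].round(1))
m=Ro.from_quat(s['tool_rot']).as_matrix();print('NOW reading xt,yt',inT(s['ee_pos']),'z',round(s['ee_pos'][2],1),'tool x,y in track',(m[:,1]@u).round(4),'tilt deg',np.degrees(m[:2,2]).round(2),'q',s['q'].round(4))
E
python3 avg.py 6
```

```text
t 8.75 mean xt,yt [-88.8   -3.92] sd [0.   0.04] z 168.85 | force on tool along track x, z: [ 0.3  -1.12] sd [0.39 0.55] each [ 0.4  1.1  0.2  0.1 -0.  -0. ]
NOW reading xt,yt (-88.8, -4.0) z 168.8 tool x,y in track -1.0 tilt deg [0.3 0. ] q [-7.1800e-02  3.6180e-01  1.6414e+00  4.0000e-04  1.1332e+00 -1.5511e+00]
```

Position readings are stable, and force noise is about 0.4 N. I'll advance gently along tool −y.

>>> send_rows(rows=[0,-1.5,0.3,0,0.3,0,-1,0,-3,0.3,0,0.3,0,-1,0,-5,0.3,0,0.3,0,-1,0,-7,0.3,0,0.3,0,-1,0,-9,0.3,0,0.3,0,-1,0,-11,0.3,0,0.3,0,-1,0,-12.5,0.3,0,0.3,0,-1,0,-14,0.3,0,0.3,0,-1,0,-15.5,0.3,0,0.3,0,-1,0,-17,0.3,0,0.3,0,-1,0,-18.5,0.3,0,0.3,0,-1,0,-20,0.3,0,0.3,0,-1])

```text
time_s: 9.75
ee_pos: [579.4, 24.7, 168.5]
tool_rot: [0.046, 0.999, 0.0, -0.0]
ft_force: [0.4, -0.1, -0.5]
opening: 13.8
```

>>> send_rows(rows=[0,-1.5,0,0,0,0,-1,0,-3,0,0,0,0,-1,0,-4.5,0,0,0,0,-1,0,-6,0,0,0,0,-1,0,-7.5,0,0,0,0,-1,0,-9,0,0,0,0,-1,0,-10.5,0,0,0,0,-1,0,-12,0,0,0,0,-1,0,-13.5,0,0,0,0,-1,0,-15,0,0,0,0,-1,0,-16.5,0,0,0,0,-1,0,-18,0,0,0,0,-1])

```text
time_s: 10.75
ee_pos: [577.7, 6.6, 168.5]
tool_rot: [0.046, 0.999, 0.0, -0.0]
ft_force: [1.1, -0.3, -0.6]
opening: 13.8
```

```bash
python3 v.py w7
```

```text
t 10.75 pos [577.7   6.6 168.5] alpha 174.7 tilt [-0.    0.03] F [ 1.1 -0.3 -0.6] open 13.8 q [-0.14  0.35  1.65  0.    1.14 -1.62]
(-50.5, -4.0)
blade top 695 track y [-27.8  -6.4] x [-59.5 -42.4] z 49.524166826930006
amber/orange [218. 183.] xt [-41.1 -27.5 -13.2] yt [-29.6 -25.4] z [20.  41.9]
amber/orange [ 46. 221.] xt [ 90.1  91.2 113.6] yt [-24.2  24.6] z [18.6 42.3]
amber/orange [211. 232.] xt [-40.9 -21.1 -13.2] yt [-4.3 20. ] z [32.9 42.2]
```

View pics/w7.png

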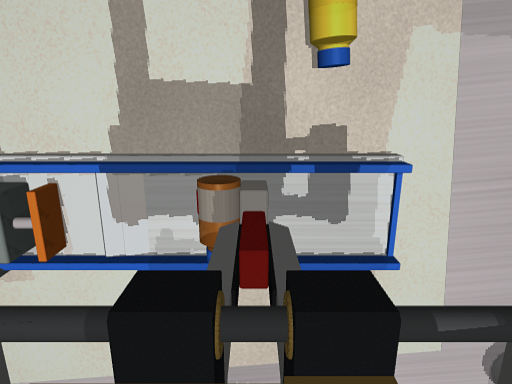

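The vial rolls square ahead of the blade, with its axis at x_t ≈ −27. Continuing.

>>> send_rows(rows=[0,-1.5,0,0,0,0,-1,0,-3.5,0,0,0,0,-1,0,-5.5,0,0,0,0,-1,0,-7.5,0,0,0,0,-1,0,-9.5,0,0,0,0,-1,0,-11.5,0,0,0,0,-1,0,-13.5,0,0,0,0,-1,0,-15.5,0,0,0,0,-1,0,-17.5,0,0,0,0,-1,0,-19.5,0,0,0,0,-1,0,-21.5,0,0,0,0,-1,0,-23.5,0,0,0,0,-1])

```text
time_s: 11.8
ee_pos: [575.6, -17.3, 168.5]
tool_rot: [0.046, 0.999, 0.0, -0.0]
ft_force: [0.9, 0.2, -1.3]
opening: 14.0
```

>>> send_rows(rows=[0,-2,0,0,0,0,-1,0,-4,0,0,0,0,-1,0,-6,0,0,0,0,-1,0,-8,0,0,0,0,-1,0,-10,0,0,0,0,-1,0,-12,0,0,0,0,-1,0,-14,0,0,0,0,-1,0,-16,0,0,0,0,-1,0,-18,0,0,0,0,-1,0,-20,0,0,0,0,-1,0,-22,0,0,0,0,-1,0,-24,0,0,0,0,-1])

```text
time_s: 12.8
ee_pos: [573.3, -41.4, 168.5]
tool_rot: [0.046, 0.999, 0.0, -0.0]
ft_force: [0.1, -0.4, -1.3]
opening: 14.0
```

>>> send_rows(rows=[0,-2,0,0,0,0,-1,0,-4,0,0,0,0,-1,0,-6,0,0,0,0,-1,0,-8,0,0,0,0,-1,0,-9.5,0,0,0,0,-1,0,-11,0,0,0,0,-1,0,-12.5,0,0,0,0,-1,0,-14,0,0,0,0,-1,0,-15.5,0,0,0,0,-1,0,-17,0,0,0,0,-1,0,-18.5,0,0,0,0,-1,0,-20,0,0,0,0,-1])

```text
time_s: 13.8
ee_pos: [571.5, -61.4, 168.5]
tool_rot: [0.046, 0.999, 0.0, -0.0]
ft_force: [-0.5, -0.8, -0.5]
opening: 13.8
```

```bash
python3 v.py w8; python3 avg.py 4
```

```text
t 13.8 pos [571.5 -61.4 168.5] alpha 174.7 tilt [-0.    0.02] F [-0.5 -0.8 -0.5] open 13.8 q [-0.26  0.35  1.66  0.    1.13 -1.74]
(17.7, -3.9)
blade top 689 track y [-27.7  -6.1] x [ 8.7 25.9] z 49.52011021484757
amber/orange [218. 183.] xt [27.1 40.7 54.9] yt [-29.5 -25.4] z [21.5 43.7]
amber/orange [144. 221.] xt [90.5 91.2 96.7] yt [-24.4  24.2] z [20.3 42.4]
amber/orange [209. 234.] xt [33.6 47.7 55.2] yt [-3.  19.9] z [35.3 44.2]
t 14.05 mean xt,yt [17.85 -3.88] sd [0.11 0.04] z 168.47 | force on tool along track x, z: [-0.08 -1.36] sd [0.46 0.39] each [-0.1  0.4 -0.8  0.1]
NOW reading xt,yt (17.6, -3.9) z 168.4 tool x,y in track -1.0 tilt deg [-0.    0.02] q [-2.5750e-01  3.4940e-01  1.6594e+00  3.0000e-04  1.1329e+00 -1.7365e+00]
```

View pics/w8.png

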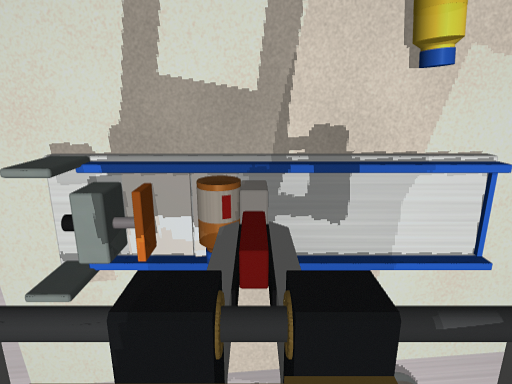

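The vial is on the ramp with its axis at x_t ≈ 41. I'll go slower over the crest.

>>> send_rows(rows=[0,-1,0,0,0,0,-1,0,-2.5,0,0,0,0,-1,0,-4,0,0,0,0,-1,0,-5.5,0,0,0,0,-1,0,-7,0,0,0,0,-1,0,-8.5,0,0,0,0,-1,0,-10,0,0,0,0,-1,0,-11.5,0,0,0,0,-1,0,-13,0,0,0,0,-1,0,-14.5,0,0,0,0,-1,0,-15.5,0,0,0,0,-1,0,-16.5,0,0,0,0,-1])

```text
time_s: 15.05
ee_pos: [569.9, -77.9, 168.4]
tool_rot: [0.046, 0.999, 0.0, -0.0]
ft_force: [0.7, 0.2, -1.5]
opening: 13.9
```

>>> send_rows(rows=[0,-1,0,0,0,0,-1,0,-2,0,0,0,0,-1,0,-3,0,0,0,0,-1,0,-4,0,0,0,0,-1,0,-5,0,0,0,0,-1,0,-6,0,0,0,0,-1,0,-7,0,0,0,0,-1,0,-8,0,0,0,0,-1,0,-9,0,0,0,0,-1,0,-10,0,0,0,0,-1,0,-11,0,0,0,0,-1,0,-12,0,0,0,0,-1])

```text
time_s: 16.05
ee_pos: [568.8, -90.0, 168.4]
tool_rot: [0.046, 0.999, 0.0, -0.0]
ft_force: [0.5, -0.4, -0.4]
opening: 13.9
```

```bash
python3 v.py w9; python3 avg.py 6
```

```text
t 16.05 pos [568.8 -90.  168.4] alpha 174.7 tilt [-0.01  0.01] F [ 0.5 -0.4 -0.4] open 13.9 q [-0.31  0.35  1.66  0.    1.13 -1.79]
(46.4, -3.9)
blade top 690 track y [-27.7    -6.189] x [37.4 54.6] z 49.49928385319065
amber/orange [197. 217.] xt [62.3 85.3 96.6] yt [-29.3  23.8] z [26.4 43.6]
t 16.4 mean xt,yt [46.4 -3.9] sd [0.12 0.  ] z 168.42 | force on tool along track x, z: [ 0.07 -0.97] sd [0.46 0.43] each [ 0.4 -0.8  0.2  0.6 -0.2  0.3]
NOW reading xt,yt (46.2, -3.9) z 168.4 tool x,y in track -1.0 tilt deg [-0.01  0.01] q [-3.0690e-01  3.5150e-01  1.6565e+00  2.0000e-04  1.1337e+00 -1.7859e+00]
```

View pics/w9.png

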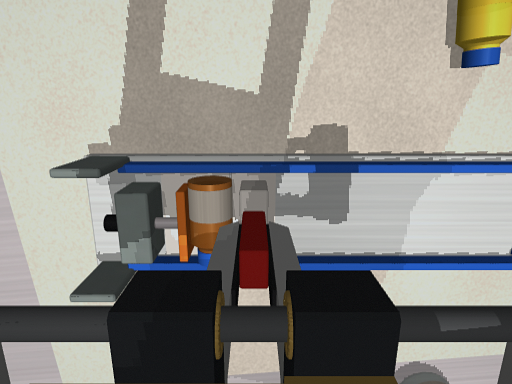

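The vial lies in the nest against the pad, about 6 mm ahead of the blade. I'll creep towards contact.

>>> send_rows(rows=[0,-0.5,0,0,0,0,-1,0,-1,0,0,0,0,-1,0,-1.5,0,0,0,0,-1,0,-2,0,0,0,0,-1,0,-2.5,0,0,0,0,-1,0,-3,0,0,0,0,-1,0,-3.4,0,0,0,0,-1,0,-3.8,0,0,0,0,-1,0,-4.2,0,0,0,0,-1,0,-4.2,0,0,0,0,-1])

```text
time_s: 17.23
ee_pos: [568.4, -94.0, 168.4]
tool_rot: [0.046, 0.999, 0.0, -0.0]
ft_force: [0.9, 0.2, -1.3]
opening: 13.8
```

```bash
python3 avg.py 5
```

```text
t 17.48 mean xt,yt [50.46 -3.9 ] sd [0.05 0.  ] z 168.41 | force on tool along track x, z: [-0.28 -1.21] sd [0.5 0.3] each [-0.3 -0.4 -1.1  0.3  0.1]
NOW reading xt,yt (50.4, -3.9) z 168.4 tool x,y in track -1.0 tilt deg [-0.    0.02] q [-3.1410e-01  3.5210e-01  1.6558e+00  3.0000e-04  1.1339e+00 -1.7930e+00]
```

>>> send_rows(rows=[0,-0.3,0,0,0,0,-1,0,-0.6,0,0,0,0,-1,0,-0.9,0,0,0,0,-1,0,-1.2,0,0,0,0,-1,0,-1.2,0,0,0,0,-1])

```text
time_s: 17.9
ee_pos: [568.3, -95.2, 168.4]
tool_rot: [0.046, 0.999, 0.0, -0.0]
ft_force: [-0.6, 0.1, -1.3]
opening: 13.5
```

```bash
python3 avg.py 5
```

```text
t 18.15 mean xt,yt [51.66 -3.9 ] sd [0.05 0.  ] z 168.41 | force on tool along track x, z: [-0.02 -1.17] sd [0.19 0.58] each [-0.  -0.3  0.   0.3 -0. ]
NOW reading xt,yt (51.6, -3.9) z 168.4 tool x,y in track -1.0 tilt deg [-0.01  0.02] q [-3.1610e-01  3.5230e-01  1.6556e+00  2.0000e-04  1.1340e+00 -1.7951e+00]
```

>>> send_rows(rows=[0,-0.3,0,0,0,0,-1,0,-0.6,0,0,0,0,-1,0,-0.9,0,0,0,0,-1,0,-1.1,0,0,0,0,-1,0,-1.1,0,0,0,0,-1])

```text
time_s: 18.57
ee_pos: [568.3, -96.0, 168.4]
tool_rot: [0.046, 0.999, 0.0, -0.0]
ft_force: [0.7, 1.3, -1.2]
opening: 13.7
```

```bash
python3 avg.py 5
```

```text
t 18.82 mean xt,yt [52.5  -3.92] sd [0.   0.04] z 168.42 | force on tool along track x, z: [-1.41 -0.95] sd [0.23 0.49] each [-1.3 -1.1 -1.6 -1.7 -1.3]
NOW reading xt,yt (52.5, -3.9) z 168.4 tool x,y in track -1.0 tilt deg [-0.01  0.04] q [-3.1780e-01  3.5240e-01  1.6554e+00  7.0000e-04  1.1341e+00 -1.7970e+00]
```

Contact: 1.4 N, just past the pad's preload. I'll press in further.

>>> send_rows(rows=[0,-0.4,0,0,0,0,-1,0,-0.6,0,0,0,0,-1,0,-0.8,0,0,0,0,-1,0,-1,0,0,0,0,-1,0,-1.2,0,0,0,0,-1,0,-1.4,0,0,0,0,-1,0,-1.4,0,0,0,0,-1])

```text
time_s: 19.4
ee_pos: [568.1, -96.9, 168.4]
tool_rot: [0.046, 0.999, 0.001, -0.0]
ft_force: [0.9, 4.5, -0.7]
opening: 14.0
```

```bash
python3 avg.py 5
```

```text
t 19.65 mean xt,yt [53.46 -4.  ] sd [0.05 0.  ] z 168.38 | force on tool along track x, z: [-4.73 -0.72] sd [0.3  0.36] each [-4.5 -4.9 -4.3 -4.9 -5.1]
NOW reading xt,yt (53.5, -4.0) z 168.4 tool x,y in track -1.0 tilt deg [-0.    0.09] q [-3.1990e-01  3.5250e-01  1.6552e+00  1.6000e-03  1.1344e+00 -1.7994e+00]
```

4.7 N now, and stable. I'll add about 1.4 N and hold for over a second.

>>> send_rows(rows=[0,-0.6,0,0,0,0,-1,0,-0.8,0,0,0,0,-1,0,-1,0,0,0,0,-1,0,-1,0,0,0,0,-1,0,-1,0,0,0,0,-1,0,-1,0,0,0,0,-1,0,-1,0,0,0,0,-1,0,-1,0,0,0,0,-1,0,-1,0,0,0,0,-1,0,-1,0,0,0,0,-1,0,-1,0,0,0,0,-1,0,-1,0,0,0,0,-1])

```text
time_s: 20.65
ee_pos: [568.1, -97.3, 168.4]
tool_rot: [0.046, 0.999, 0.001, -0.0]
ft_force: [1.3, 5.2, -0.1]
opening: 13.7
```

```bash
python3 avg.py 16; python3 v.py w10
```

```text
t 21.45 mean xt,yt [53.8  -3.98] sd [0.   0.04] z 168.36 | force on tool along track x, z: [-5.78 -0.24] sd [0.45 0.53] each [-5.3 -5.8 -5.7 -6.  -5.9 -6.  -5.4 -6.  -4.7 -6.3 -5.6 -6.2 -6.2 -6.1
 -6.1 -5.1]
NOW reading xt,yt (53.8, -4.0) z 168.4 tool x,y in track -1.0 tilt deg [0.   0.17] q [-0.321   0.3527  1.6551  0.0031  1.1347 -1.8011]
t 21.45 pos [568.1 -97.3 168.4] alpha 174.7 tilt [0.   0.17] F [ 1.5  6.5 -0.4] open 13.8 q [-0.32  0.35  1.66  0.    1.13 -1.8 ]
(53.8, -4.0)
blade top 695 track y [-27.7    -6.494] x [44.6 61.7] z 49.42000789794371
amber/orange [204. 214.] xt [63.5 89.1 97.4] yt [-29.4  23.9] z [26.5 43.4]
```

View pics/w10.png

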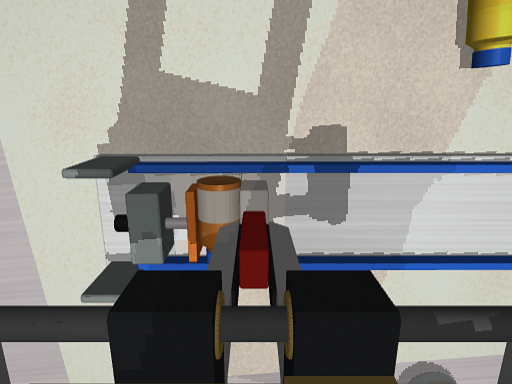

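Held at 5.8 N for about 1.6 s, with every reading between 4.7 and 6.3 N. Now I'll ease off slowly.

>>> send_rows(rows=[0,-0.6,0,0,0,0,-1,0,-0.45,0,0,0,0,-1,0,-0.3,0,0,0,0,-1,0,-0.15,0,0,0,0,-1,0,0,0,0,0,0,-1,0,0.15,0,0,0,0,-1,0,0.3,0,0,0,0,-1,0,0.45,0,0,0,0,-1,0,0.6,0,0,0,0,-1,0,0.75,0,0,0,0,-1,0,0.9,0,0,0,0,-1,0,1.05,0,0,0,0,-1])

```text
time_s: 22.5
ee_pos: [568.2, -96.7, 168.4]
tool_rot: [0.046, 0.999, 0.001, -0.0]
ft_force: [-0.3, 1.9, -0.8]
opening: 13.8
```

>>> send_rows(rows=[0,0,0,0,0,0,-1,0,0.15,0,0,0,0,-1,0,0.3,0,0,0,0,-1,0,0.45,0,0,0,0,-1,0,0.6,0,0,0,0,-1,0,0.75,0,0,0,0,-1,0,0.9,0,0,0,0,-1,0,1.1,0,0,0,0,-1,0,1.3,0,0,0,0,-1,0,1.5,0,0,0,0,-1,0,1.8,0,0,0,0,-1,0,2.1,0,0,0,0,-1])

```text
time_s: 23.5
ee_pos: [568.3, -94.7, 168.4]
tool_rot: [0.046, 0.999, 0.001, -0.0]
ft_force: [-0.4, 0.1, -1.8]
opening: 13.8
```

>>> send_rows(rows=[0,0.4,0,0,0,0,-1,0,0.8,0,0,0,0,-1,0,1.2,0,0,0,0,-1,0,1.6,0,0,0,0,-1,0,2.2,0,0,0,0,-1,0,3,0,0,0,0,-1,0,4,0,0,0,0,-1,0,5.5,0,0,0,0,-1,0,7.5,0,0,0,0,-1,0,10,0,0,0,0,-1,0,13,0,0,0,0,-1,0,16,0,0,0,0,-1])

```text
time_s: 24.5
ee_pos: [569.8, -78.4, 168.4]
tool_rot: [0.046, 0.999, 0.001, -0.0]
ft_force: [-0.2, 0.7, -1.6]
opening: 13.5
```

```bash
python3 v.py w11; python3 avg.py 2
```

```text
t 24.5 pos [569.8 -78.4 168.4] alpha 174.7 tilt [-0.    0.11] F [-0.2  0.7 -1.6] open 13.5 q [-0.29  0.35  1.66  0.    1.13 -1.77]
(34.9, -4.0)
blade top 691 track y [-27.7   -6.38] x [25.7 42.9] z 49.47073991978191
amber/orange [185. 221.] xt [61.3 81.  95.8] yt [-29.4  24.1] z [27.6 43.6]
t 24.65 mean xt,yt [34.45 -4.  ] sd [0.15 0.  ] z 168.42 | force on tool along track x, z: [ 0.3  -1.15] sd [0.37 0.16] each [-0.1  0.7]
NOW reading xt,yt (34.9, -4.0) z 168.4 tool x,y in track -1.0 tilt deg [-0.   0.1] q [-0.288   0.3503  1.6582  0.0018  1.1336 -1.7681]
```

View pics/w11.png

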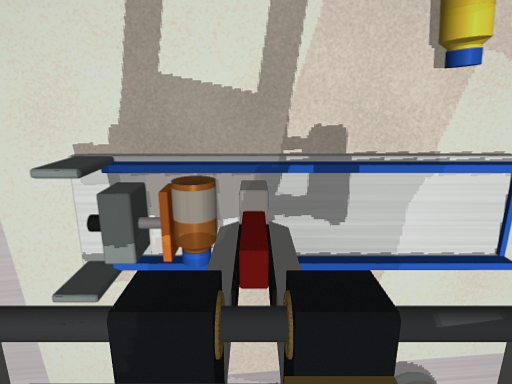

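The vial stays in the nest against the pad. I'll back off further, then lift and carry the paddle back to the tray.

>>> send_rows(rows=[0,6,0,0,0,0,-1,0,14,0,0,0,0,-1,0,24,-2,0,0,0,-1,0,32,-10,0,0,0,-1,0,38,-25,0,0,0,-1,0,42,-45,0,0,0,-1,0,45,-70,0,0,0,-1,0,50,-95,0,0,0,-1,0,50,-120,0,0,0,-1,0,50,-140,0,0,0,-1,0,50,-150,0,0,0,-1,0,50,-150,0,0,0,-1])

```text
time_s: 25.65
ee_pos: [575.8, -28.4, 322.4]
tool_rot: [0.045, 0.999, 0.0, 0.003]
ft_force: [0.2, 0.7, -1.8]
opening: 13.9
```

```bash
python3 -c "
from h import *
s=st();print(rel(s,(441,333,310),193.7))"
```

```text
t 25.65 pos [575.8 -28.4 322.4] alpha 174.8 tilt [0.39 0.03] F [ 0.2  0.7 -1.8] open 13.9 q [-0.2   0.19  1.52  0.    1.43 -1.68]
(array([167. , 347.8,  11.7]), array([  0. ,   0.4, -18.9]))
```

>>> send_rows(rows=[12,25,1,0,0,-2,-1,28,58,2,0,0,-4,-1,44,91,3,0,0,-6,-1,60,124,4,0,0,-8,-1,76,158,5,0,0,-10,-1,92,192,6,0,0,-12,-1,108,226,7,0,0,-14,-1,124,260,8,0,0.4,-16,-1,140,292,9,0,0.4,-18,-1,152,320,11,0,0.4,-19,-1,162,338,12,0,0.4,-19,-1,167,348,12,0,0.4,-19,-1])

```text
time_s: 26.65
ee_pos: [438.7, 335.2, 307.4]
tool_rot: [-0.122, 0.993, -0.0, -0.002]
ft_force: [0.1, 0.1, -1.1]
opening: 13.9
```

>>> send_rows(rows=[0,0,10,0,0,0,-1,0,0,25,0,0,0,-1,0,0,40,0,0,0,-1,0,0,60,0,0,0,-1,0,0,80,0,0,0,-1,0,0,95,0,0,0,-1,0,0,100,0,0,0,-1,0,0,100,0,0,0,-1,0,0,100,0,0,0,-1])

```text
time_s: 27.4
ee_pos: [438.5, 334.4, 207.1]
tool_rot: [-0.121, 0.993, -0.001, -0.002]
ft_force: [0.4, 1.5, -0.8]
opening: 13.7
```

```bash
python3 -c "
from h import *
s=st();print(rel(s,(441,333,153),193.7))
d=wristcam(s,get_image('wrist'));cv2.imwrite('pics/w12.png',d['image'])"
```

```text
t 27.4 pos [438.5 334.4 207.1] alpha -166.1 tilt [-0.27 -0.1 ] F [ 0.4  1.5 -0.8] open 13.7 q [ 0.49  0.26  1.69  0.    1.2  -1.32]
(array([-2.4, -1.9, 54.1]), array([-0. , -0.3,  0.2]))
```

View pics/w12.png

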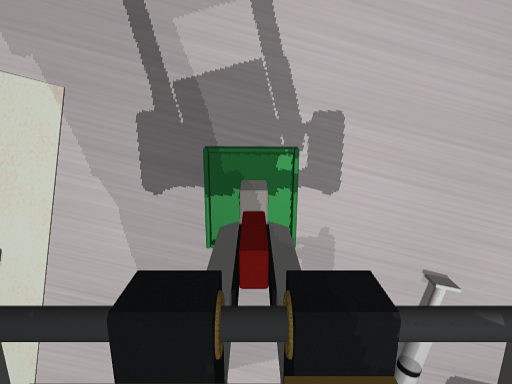

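The paddle hangs over the tray, centred at column 253 and aligned with it. I'll lower it, slowly at the end.

>>> send_rows(rows=[-2,-2,10,0,-0.3,0,-1,-2,-2,22,0,-0.3,0,-1,-2,-2,34,0,-0.3,0,-1,-2,-2,42,0,-0.3,0,-1,-2,-2,47,0,-0.3,0,-1,-2,-2,50,0,-0.3,0,-1,-2,-2,52,0,-0.3,0,-1,-2,-2,52,0,-0.3,0,-1,-2,-2,52,0,-0.3,0,-1])

```text
time_s: 28.2
ee_pos: [441.5, 333.5, 156.2]
tool_rot: [-0.121, 0.993, 0.0, 0.001]
ft_force: [0.6, 0.7, -1.2]
opening: 13.8
```

```bash
python3 -c "
from h import *
for i in range(3): s=st();get_image('top')
s=st();print(rel(s,(441,333,152.5),193.7))"
```

```text
t 28.2 pos [441.5 333.5 156.2] alpha -166.1 tilt [0.15 0.04] F [ 0.6  0.7 -1.2] open 13.8 q [ 0.49  0.32  1.72 -0.    1.09 -1.32]
t 28.25 pos [441.6 333.5 156.4] alpha -166.1 tilt [0.17 0.05] F [ 0.6  0.6 -1.5] open 13.4 q [ 0.49  0.32  1.72 -0.    1.09 -1.32]
t 28.3 pos [441.6 333.6 156.6] alpha -166.0 tilt [0.18 0.06] F [ 0.6  0.4 -1.5] open 13.9 q [ 0.49  0.32  1.72 -0.    1.09 -1.32]
t 28.35 pos [441.6 333.5 156.6] alpha -166.1 tilt [0.18 0.05] F [ 0.   0.3 -1.6] open 13.9 q [ 0.49  0.32  1.72 -0.    1.09 -1.32]
(array([ 0.7, -0.4,  4.1]), array([0. , 0.2, 0.2]))
```

>>> send_rows(rows=[0,0,1.5,0,0.2,0,-1,0,0,2.5,0,0.2,0,-1,0,0,3.3,0,0.2,0,-1,0,0,3.8,0,0.2,0,-1,0,0,4.2,0,0.2,0,-1,0,0,4.2,0,0.2,0,-1,0,0,4.2,0,0.2,0,-1])

```text
time_s: 28.93
ee_pos: [441.6, 333.5, 152.3]
tool_rot: [-0.121, 0.993, 0.0, -0.0]
ft_force: [0.4, 0.0, -1.0]
opening: 13.6
```

```bash
python3 -c "
from h import *
for i in range(3): s=st();get_image('top')"
```

```text
t 28.93 pos [441.6 333.5 152.3] alpha -166.1 tilt [-0.02  0.01] F [ 0.4  0.  -1. ] open 13.6 q [ 0.49  0.33  1.72  0.    1.09 -1.32]
t 28.98 pos [441.6 333.5 152.3] alpha -166.1 tilt [-0.02  0.01] F [ 0.7  0.5 -0.9] open 13.9 q [ 0.49  0.33  1.72  0.    1.09 -1.32]
t 29.03 pos [441.6 333.5 152.3] alpha -166.1 tilt [-0.02  0.01] F [-0.8  0.3 -1.5] open 14.0 q [ 0.49  0.33  1.72  0.    1.09 -1.32]
```

The wrist still carries the paddle's weight (≈ −1.1 N), so I'll lower a hair more until the floor takes it.

>>> send_rows(rows=[0,0,0.3,0,0,0,-1,0,0,0.6,0,0,0,-1,0,0,0.6,0,0,0,-1,0,0,0.6,0,0,0,-1])

```text
time_s: 29.42
ee_pos: [441.6, 333.6, 152.3]
tool_rot: [-0.121, 0.993, 0.0, -0.0]
ft_force: [-2.2, -1.4, 4.2]
opening: 13.7
```

```bash
python3 -c "
from h import *
for i in range(4): s=st();get_image('top')"
```

```text
t 29.42 pos [441.6 333.6 152.3] alpha -166.1 tilt [-0.02  0.01] F [-2.2 -1.4  4.2] open 13.7 q [ 0.49  0.33  1.72  0.    1.09 -1.32]
t 29.47 pos [441.6 333.6 152.3] alpha -166.1 tilt [-0.01  0.01] F [-2.8 -0.6  5.6] open 13.7 q [ 0.49  0.33  1.72  0.    1.09 -1.32]
t 29.52 pos [441.6 333.6 152.3] alpha -166.1 tilt [-0.01  0.01] F [-3.8 -1.4  5.6] open 13.8 q [ 0.49  0.33  1.72  0.    1.09 -1.32]
t 29.57 pos [441.6 333.6 152.3] alpha -166.1 tilt [-0.01  0.01] F [-2.2 -1.5  5.9] open 13.8 q [ 0.49  0.33  1.72  0.    1.09 -1.32]
```

The paddle is on the floor (+5 N). Releasing.

>>> send_rows(rows=[0,0,0,0,0,0,-1,0,0,0,0,0,0,-0.6,0,0,0,0,0,0,-0.5,0,0,0,0,0,0,-0.4,0,0,0,0,0,0,-0.3,0,0,0,0,0,0,-0.2,0,0,0,0,0,0,0,0,0,0,0,0,0,0.3,0,0,0,0,0,0,0.3,0,0,0,0,0,0,0.3,0,0,0,0,0,0,0.3,0,0,0,0,0,0,0.3])

```text
time_s: 30.62
ee_pos: [441.6, 333.6, 152.3]
tool_rot: [-0.121, 0.993, 0.0, -0.0]
ft_force: [-0.5, -0.3, -0.0]
opening: 61.3
```

```bash
python3 -c "
from h import *
s=st();d=get_image('wrist');cv2.imwrite('pics/w13.png',d['image'])"
```

```text
t 30.62 pos [441.6 333.6 152.3] alpha -166.1 tilt [-0.01  0.01] F [-0.5 -0.3 -0. ] open 61.3 q [ 0.49  0.33  1.72  0.    1.09 -1.32]
```

View pics/w13.png

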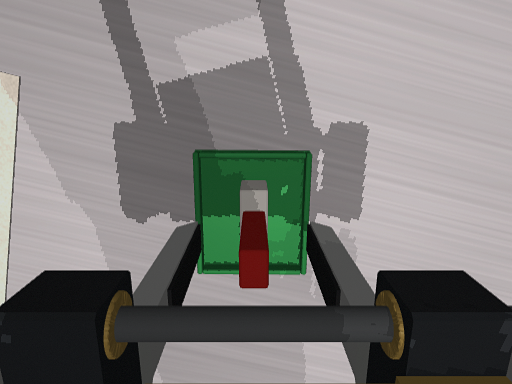

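The paddle stands free, with fingers clear on both sides (61 mm open). I'll lift straight up to 330 mm and inspect.

>>> send_rows(rows=[0,0,-10,0,0,0,0.5,0,0,-30,0,0,0,0.5,0,0,-55,0,0,0,0.5,0,0,-80,0,0,0,0.5,0,0,-105,0,0,0,0.5,0,0,-130,0,0,0,0.5,0,0,-150,0,0,0,0.5,0,0,-168,0,0,0,0.5,0,0,-178,0,0,0,0.5,0,0,-178,0,0,0,0.5,0,0,-178,0,0,0,0.5,0,0,-178,0,0,0,0.5])

```text
time_s: 31.67
ee_pos: [441.1, 333.2, 328.9]
tool_rot: [-0.121, 0.993, -0.0, -0.001]
ft_force: [-0.8, 0.5, 0.1]
opening: 70.5
```

```bash
python3 - <<'E'
from m import *
s=st();d=wristcam(s,get_image('wrist'));W=cloud(d);rz=d['range_z'];st()
cv2.imwrite('pics/w14.png',d['image'])
roi=(rz>0)&(np.abs(W[...,0]-441)<75)&(np.abs(W[...,1]-333)<75)
hsv=cv2.cvtColor(d['image'],cv2.COLOR_BGR2HSV);H=hsv[...,0];S=hsv[...,1]
for n,lo,hi,mm in [('top',84,100,(S>120)&((H<8)|(H>172))),('blade',25,38,S<70),('wall',10,18,(H>45)&(H<85))]:
    m=roi&mm&(W[...,2]>lo)&(W[...,2]<hi);q=W[m]
    if len(q)<5: print(n,len(q));continue
    r=cv2.minAreaRect(q[:,:2].astype(np.float32));print(n,m.sum(),np.median(q[:,2]).round(1),np.round(r[0],1),np.round(r[1],1),round(r[2],1))
# vial from top view
d=get_image('top');im=d['image'];big('pics/t5.png',im,80,120,360,275,2.8)
W=cloud(d);hsv=cv2.cvtColor(im,cv2.COLOR_BGR2HSV)
am=(hsv[...,0]>4)&(hsv[...,0]<18)&(hsv[...,1]>90)
am[:195]=0;am[232:]=0;am[:,:230]=0;am[:,345:]=0
q=np.array([inT(ray(d,u,v,30)) for v,u in zip(*np.where(am))]);print('amber+pad xt',q[:,0].min(),q[:,0].max(),'yt',q[:,1].min(),q[:,1].max())
E
```

```text
t 31.67 pos [441.1 333.2 328.9] alpha -166.1 tilt [-0.13 -0.06] F [-0.8  0.5  0.1] open 70.5 q [ 0.49  0.14  1.56  0.    1.44 -1.32]
t 31.72 pos [441.  333.1 328.5] alpha -166.1 tilt [-0.17 -0.08] F [-0.4 -0.7 -0.7] open 70.6 q [ 0.49  0.14  1.56  0.    1.44 -1.32]
top 287 93.2 [440.  333.5] [19.2 12.9] 14.1
blade 241 33.2 [440.2 333.7] [45.6 17.4] 14.2
wall 920 13.1 [441.9 333.1] [89.1 80.1] 13.8
amber+pad xt 65.4 98.0 yt -16.7 26.5
```

View pics/t5.png

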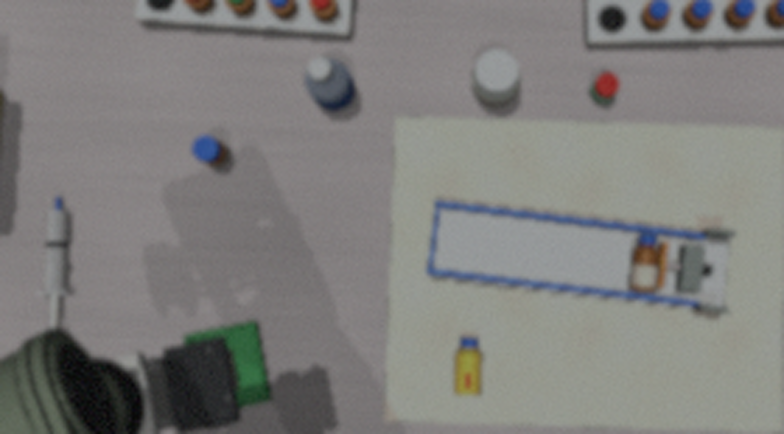

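View pics/w14.png

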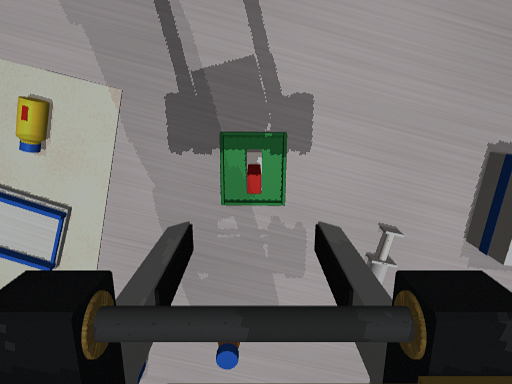

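The paddle is upright: stem top and blade centres coincide, about 2 mm from the tray's middle, on the floor. The vial is lying across the nest against the pad. The bystanders look unmoved, and the gripper is clear. Handing in.

```bash
python3 -c "
from workcell import hand_in
print(hand_in())"
```

```text
the job is handed in; nothing more can be done
None
```

The job is done and handed in at about 32 s of the 64 s allowed; `hand_in` gives no verdict.

**What I did:** I lifted the paddle by its stem and rolled the amber vial over the crest into the nest. I then pressed it on the pad at about 5.8 N for roughly 1.6 s, backed off slowly, and stood the paddle in its tray again and let go.

**Last checks:**
- **Force:** the 16 averaged readings during the press ran from 4.7 to 6.3 N. No reading I saw came near 12 N, though I only sampled the force now and then while rolling the vial.
- **Vial:** it lies across the nest against the pad. Its axis is at about 76 mm, judged from the paddle's position at contact and the close-up just after easing off. The final overhead picture shows it still lying there.
- **Paddle:** its stem is within about 2 mm of the tray's middle, and the stem top sits directly above the blade. Its height matches the floor of the tray, and the open gripper is well clear.
- **Bystanders:** those in view look unmoved in the last picture. I judged this by eye; I did not measure each one, and syringe2 was outside that crop.

No check failed or disagreed.

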